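# Hang rail cups in the gaps of a covered rack

## Task

Flip the cam lever at the rack's left end to free its dust cover and slide the cover fully back; then hang every cup that stands on the worktop on the rail by its hook, lowering each into a gap of its own between the cups that already hang there, without knocking those off or shoving them along. Then slide the cover fully home again and flip the lever back down to lock it; leave the salt shaker and the lemon alone.

Things in the scene. Friction and masses are not known exactly. Their poses are not given: they have to be found in the camera images.
- rack: fixed steel and wood rack, 0.39 m wide. Origin on the worktop right below the rail's axis; x away from the robot, y along the rail to the left, z up. A rest bar under the rail, front face at x = -7 mm, z = 39 mm, keeps hung cups from swinging. Posts at y = -186 and 186 mm. The cover slides on top, its underside at z = 148 mm
- rail_mid (a point): middle of the rail's axis: round bar 12 mm thick, along the rack's y, 93 mm above the worktop, free 180 mm each way. A cup lowered with its tab straight above the axis (4 mm play either way) hangs with its underside about 15 mm and its tab's top 139 mm above the worktop, leaning 0.1 rad, its origin 30 to 35 mm before the axis
- cover (a joint): travel of the wooden dust cover (board 82 x 388 x 8 mm) along the rack's x, m: 0 home above the hung cups (stop; covers rack x = -50 to 32 mm), 0.10 fully back (stop). Moves with about 1 N, stays where left. Locked, it cannot go back more than 3 mm; the lever cannot lock unless the cover is home
- cover_grip (a point): top centre of the cover's wooden grip bar: 16 mm along the rack's x, 60 mm along its y, standing 23 mm above the cover's top; moves with the cover. A wall cabinet hangs 0.64 m above the worktop from 0.65 m ahead of the robot on: keep the arm low when the cover is back
- lever (a joint): angle of the cam lever at the rack's left end, rad: 0 locked (leans 45 degrees inward, over the cover), 1.57 freed (leans 45 degrees outward, to the left). It turns about an axis along the rack's x at rack x = -29, y = 229, z = 152 mm, needs about 1 N at its knob and stays where left
- lever_knob (a point): centre of the lever's black ball knob, 18 mm thick, 68 mm from the lever's axis; the rod is 10 mm thick
- cup_a: rail cup standing on the worktop (may be absent). Origin: centre of its underside. Cup 46 (x) x 40 (y) x 55 (z) mm, 150 g, heavy foot. At its back (+x) a 20 mm wide strap bends over into a hook open downward: gap between x = 25 and 45 mm, top inside z = 81, lip down to z = 57, x = 52. Hung, its x axis points as the rack's
- cup_a_tab (a point): its black upright grip tab above the hook: 10 mm along the cup's x, 20 mm along y, 36 mm tall; this point is its top centre, 121 mm above the cup's underside, at cup x = 35, y = 0. Hold it by the tab only, nothing more than 34 mm below this point, as the rail passes right under the hook
- cup_b: rail cup standing on the worktop (may be absent). Origin: centre of its underside. Cup 46 (x) x 40 (y) x 55 (z) mm, 150 g, heavy foot. At its back (+x) a 20 mm wide strap bends over into a hook open downward: gap between x = 25 and 45 mm, top inside z = 81, lip down to z = 57, x = 52. Hung, its x axis points as the rack's
- cup_b_tab (a point): its black upright grip tab above the hook: 10 mm along the cup's x, 20 mm along y, 36 mm tall; this point is its top centre, 121 mm above the cup's underside, at cup x = 35, y = 0. Hold it by the tab only, nothing more than 34 mm below this point, as the rail passes right under the hook
- cup_c: rail cup standing on the worktop (may be absent). Origin: centre of its underside. Cup 46 (x) x 40 (y) x 55 (z) mm, 150 g, heavy foot. At its back (+x) a 20 mm wide strap bends over into a hook open downward: gap between x = 25 and 45 mm, top inside z = 81, lip down to z = 57, x = 52. Hung, its x axis points as the rack's
- cup_c_tab (a point): its black upright grip tab above the hook: 10 mm along the cup's x, 20 mm along y, 36 mm tall; this point is its top centre, 121 mm above the cup's underside, at cup x = 35, y = 0. Hold it by the tab only, nothing more than 34 mm below this point, as the rail passes right under the hook
- hung_1: cup of the same make that already hangs on the rail, loose. Origin: centre of its underside; 40 mm wide along the rail (its y). Between each two of these neighbours is one gap of 50 to 70 mm for a 40 mm cup
- hung_2: cup of the same make that already hangs on the rail, loose. Origin: centre of its underside; 40 mm wide along the rail (its y). Between each two of these neighbours is one gap of 50 to 70 mm for a 40 mm cup
- hung_3: cup of the same make that already hangs on the rail, loose. Origin: centre of its underside; 40 mm wide along the rail (its y). Between each two of these neighbours is one gap of 50 to 70 mm for a 40 mm cup
- hung_4: cup of the same make that already hangs on the rail, loose. Origin: centre of its underside; 40 mm wide along the rail (its y). Between each two of these neighbours is one gap of 50 to 70 mm for a 40 mm cup
- salt: salt shaker, 44 mm thick, 90 mm high, a bystander; origin at its foot
- lemon: lemon lying at the right of the worktop, about 78 x 55 mm, a bystander

How it is judged:
By the outcome, as a careful person would: the job done as asked, in the order asked, and still so for the second after the job is handed in, with the robot touching nothing.
Of cup_a, cup_b, cup_c only 2 to 3 are there at a start; the rules pass over those that are not, and their reading is None.
At some moment in a run one of cup_a, cup_b, cup_c may be knocked a few centimetres aside while the robot is not near it.
It also fails if it takes over 210 s, if anything falls off the work surface, if the arm or the gripper's body presses on something with over 40 N, if the wrist force passes 120 N, or if a joint passes its speed limit or range.

## Robot

A 6-joint arm with a two-finger parallel gripper is mounted at the origin on a cart in front of the work surface, level with it; the furniture and walls round the work are solid. World frame = base frame: x ahead of the robot, y to its left, z up, the work surface at z = 0. Lengths are in mm, angles in rad, forces in N, time in s.
With the tool pointing down it reaches from about 400 to 925 mm from the base axis. Payload 12.5 kg.
Tool frame: the origin (TCP) lies at the very end of the fingers, on their centre line; the grasp point (between the pads) lies 19 mm behind it; z points along the fingers, y is the line along which they close (so a half turn about z gives the same grasp; the last joint's range is limited). The gripper opens to 95 mm and grips with 3 to 60 N. Pads are 20 mm wide; open, the fingers measure 119 mm over their backs; the gripper's body (75 mm by 180 mm) begins 59 mm behind the grasp point.
Start: joints at [1.115, 0.491, 1.559, -0, 1.092, -0.106], TCP at [214.178, 587.175, 214.661] pointing down, gripper open.
Joint ranges: [-3.1, 3.1], [-0.84, 2.19], [0.05, 2.79], [-1.13, 4.28], [0.06, 2.93], [-2.69, 2.69]. Speed limits (rad/s): [2.22, 2.22, 2.79, 3.14, 3.14, 3.14].

## Interface

Orientations are given as [roll, pitch, yaw] about the fixed x, y, z axes, in that order (R = Rz(yaw) Ry(pitch) Rx(roll)).
In Python, from cell import * gives the robot as it stands.
- The arm moves only by the tool jog_arm, never from a script. Its argument "targets" is a list of rows, each an object with "turn": the turn, a rotation vector about the world's x, y, z in degrees, a list of three; "slide": the shift along the world's x, y, z in mm, a list of three; "claw": the opening in per cent of the stroke, from 0 (shut) to 100 (fully open). In form: [{"turn": [wx, wy, wz], "slide": [x, y, z], "claw": claw}, ...]. A call has 1 to 5 rows; each row shifts and turns the commanded pose from where the row before left it; what a row does not reach is not made up. A row lasts 1/8 s, in which the tool goes at most 62.5 mm and 10.7 degrees, less where a joint would pass 70% of its speed; a pose out of reach is approached as far as the arm can. A call with a gripper value outside its range is refused whole. The fingers move at their own pace and stop on an object; the grip force is fixed at half the most. Time passes only in rows, so rows that do not move let the fingers close. It gives the time, the measured TCP pose, the force, the opening and the grip force at its end, in the units of the state.
- state(): the state, without advancing time (a new reading comes with each control period).
- read_camera(name): name is "scene" or "top" or "wrist"; returns a dict with "frame" (420x560x3 uint8, blue, green, red), "mtx" (3x3 intrinsics, pixels), "R" (3x3) and "t" (3): a world point X has camera coordinates R X + t. Camera axes: x right, y down, z forward; pixel columns grow to the right and rows downward; lengths in mm; the calibration is good to about 2 mm. The wrist camera is an equidistant fisheye: a pixel r from the principal point sees the ray r / f radians off the axis. A picture is of the moment at which its call begins. There is no depth.
- job_done(): hands the job in; it is judged then, once.
Trained networks look in the newest picture that a camera, given by its name, has taken for a name from the list of things; names that differ only in an ending like _2 or _b are one class to them, and where a whole thing is asked for, a point or a joint stands for the part that bears it (a point fixed in the world has none). Each returns a list of dicts, best first, with "conf" (0 to 1); they miss things now and then, are a little off and sometimes report something else, mostly with a low value. They report only what shows in the picture. A call takes as long as a camera call.
- look_for(query, camera): "xy" ([column, row] in pixels, amid what is visible of it).
The state is a dict: "t": time; "joints": joint angles; "qvel": joint speeds; "tau": joint torques, N m; "eef_pos": TCP position; "tcp_rot": TCP orientation; "ft_force": force on the tool from outside, world axes, zero at the start; "moment": the same for the moment, N m; "opening": opening from 0.0 (shut) to 1.0 (fully open); "grip_force": force on a finger pad.
Only numpy, scipy, OpenCV 4.12 (cv2) and the standard library are available. Lean on these libraries where they do the work, as an engineer would, in place of code of your own. Each camera call takes 0.05 s, during which the arm holds its last target. There are 200 camera calls.

## Working session

There is one attempt and no reset: what is moved stays moved. The work goes in short steps, Python scripts to look and compute and a tool call to move; the robot and the scene stay as the last step left them, time stands still between calls to the robot, and variables do not carry over. Pictures are saved under pics/ and viewed, at most 14 in all, crops included, and the job is handed in when it is done.

Besides the shell and the picture viewer there is one more tool, called after "Call:" as a command line: name --argument value ..., lists and objects as JSON in quotes. jog_arm: Moves the arm, as the interface text tells. Its arguments: {"type":"object","properties":{"targets":{"type":"array","items":{"type":"object","properties":{"turn":{"type":"array","items":{"type":"number"}},"slide":{"type":"array","items":{"type":"number"}},"claw":{"type":"number"}}}}},"required":["targets"]}

```bash
ls; mkdir -p pics
cat > h.py <<'E'
from cell import *
import numpy as np, cv2
def ray(c,uv):
    K,R,t=np.array(c["mtx"]),np.array(c["R"]),np.array(c["t"]).ravel()
    d=np.linalg.inv(K)@[uv[0],uv[1],1]
    return -R.T@t, R.T@(d/np.linalg.norm(d))
def onz(c,uv,z):
    o,d=ray(c,uv); return o+d*(z-o[2])/d[2]
def tri(rs):
    A=np.zeros((3,3));b=np.zeros(3)
    for o,d in rs:
        P=np.eye(3)-np.outer(d,d);A+=P;b+=P@o
    X=np.linalg.solve(A,b)
    return X,[np.linalg.norm((np.eye(3)-np.outer(d,d))@(X-o)) for o,d in rs]
E
python3 - <<'E'
from h import *
s=state();print(s["t"],s["eef_pos"],s["tcp_rot"],s["opening"])
for n in("scene","top"):
    c=read_camera(n);cv2.imwrite(f"pics/{n}0.png",c["frame"])
    K,R,t=np.array(c["mtx"]),np.array(c["R"]),np.array(c["t"]).ravel();print(n,(-R.T@t).round(),R[2].round(2),K[0,0])
    for q in["cover_grip","lever_knob","cup_a","cup_a_tab","hung_1","salt","lemon","rack"]:
        print(q,[(np.round(r["xy"],1).tolist(),round(r["conf"],2)) for r in look_for(q,n)[:8]])
E
```

```text
pics
0.0 [214.06676245 586.94766644 214.06774206] [-3.14050474e+00 -9.84544089e-05  2.79182662e+00] 0.9983975463282574
scene [-341.  -91.  994.] [ 0.71 -0.02 -0.7 ] 475.1560634659722
cover_grip [([295.5, 196.0], 0.65)]
lever_knob []
cup_a [([227.4, 259.3], 0.77), ([288.0, 260.8], 0.73)]
cup_a_tab [([287.5, 259.1], 0.74)]
hung_1 [([350.9, 223.1], 0.89), ([313.1, 228.1], 0.88), ([237.7, 229.8], 0.84), ([278.1, 225.6], 0.71)]
salt [([385.5, 274.2], 0.85)]
lemon [([379.7, 249.7], 0.76), ([237.2, 226.5], 0.6)]
rack [([289.7, 193.7], 0.64)]
top [ 411. -129. 1103.] [ 0.09  0.01 -1.  ] 464.4088105409821
cover_grip [([297.0, 180.2], 0.82)]
lever_knob [([196.7, 189.4], 0.59)]
cup_a [([284.7, 244.1], 0.98), ([219.2, 239.8], 0.84), ([293.9, 176.2], 0.64)]
cup_a_tab []
hung_1 [([365.3, 203.1], 0.69), ([274.9, 206.0], 0.69), ([231.6, 203.0], 0.69), ([322.8, 205.8], 0.63)]
salt [([391.9, 229.9], 0.67), ([396.6, 263.5], 0.54), ([234.1, 203.9], 0.5)]
lemon [([392.3, 229.7], 0.57), ([275.2, 204.7], 0.51)]
rack [([295.0, 176.3], 0.7)]
```

Run:
```python
import cv2
a=cv2.imread("pics/scene0.png")[150:330,170:450];b=cv2.imread("pics/top0.png")[130:310,150:430]
cv2.imwrite("pics/v1.png",cv2.resize(a,None,fx=2.85,fy=2.85,interpolation=2))
cv2.imwrite("pics/v2.png",cv2.resize(b,None,fx=2.85,fy=2.85,interpolation=2))
```

```text
(no output)
```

View pics/v1.png

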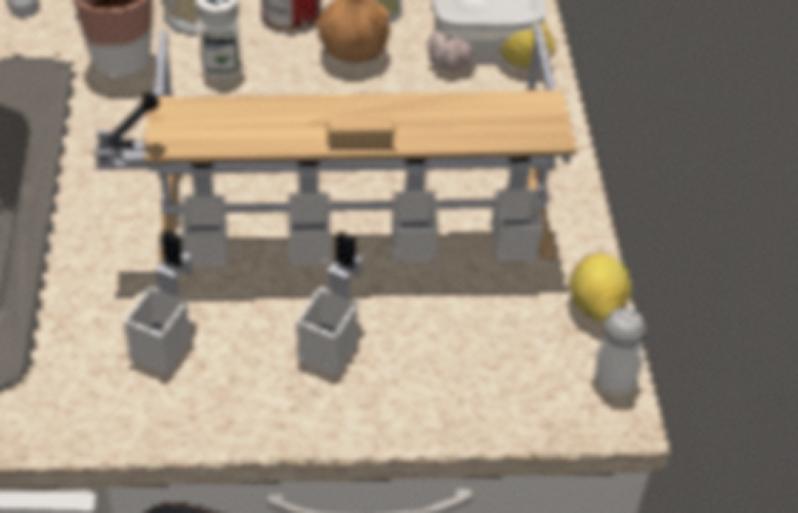

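View pics/v2.png

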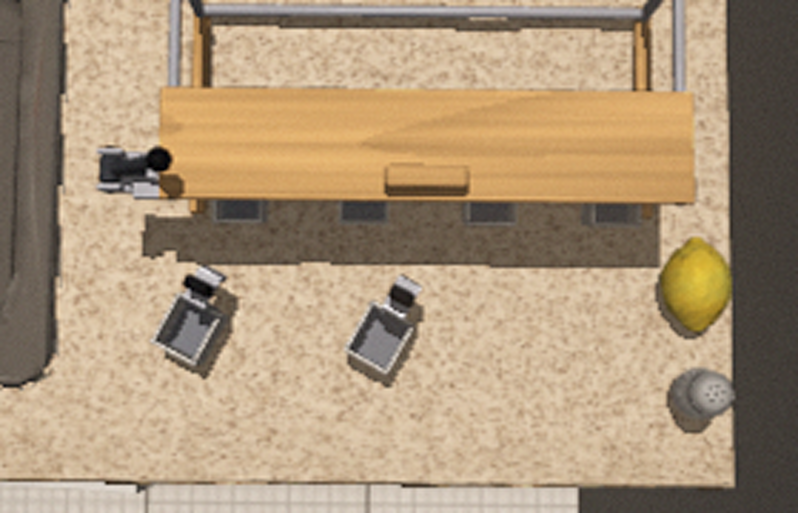

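The pictures show two standing cups (tabs at v1 (172,235) and (347,237), at v2 (201,287) and (404,294)). The knob is at v1 (150,101), v2 (158,158), and four cups hang under the cover.

```bash
cat >> h.py <<'E'
S=lambda p:(np.array(p)/2.85+[170,150]);T=lambda p:(np.array(p)/2.85+[150,130])
E
python3 - <<'E'
from h import *
s=read_camera("scene");t=read_camera("top")
b=np.array([onz(t,T(p),156) for p in[(160,88),(692,93),(694,203),(161,199)]]);print("board",b.round(1).tolist())
fb=(b[3]+b[2])/2;bb=(b[0]+b[1])/2
v=b[0]-b[1]+b[3]-b[2];yaw=np.arctan2(-v[0],v[1]);print("yaw deg",np.degrees(yaw),"size",np.linalg.norm(b[0]-b[1]),np.linalg.norm(bb-fb))
ex=np.array([np.cos(yaw),np.sin(yaw),0]);ey=np.array([-ex[1],ex[0],0])
o=(fb+50*ex+bb-32*ex)/2;o[2]=0;print("rack origin",o.round(1))
f=lambda X:np.array([(X-o)@ex,(X-o)@ey,X[2]]).round(1)
print("knob",*[ (X.round(1),f(X),np.round(e,1)) for X,e in[tri([ray(s,S((150,101))),ray(t,T((158,158)))])]])
print("knob expect",(o-29*ex+(229-48)*ey+[0,0,200]).round(1))
g=onz(t,T((428,180)),179);print("grip",g.round(1),f(g))
for a in[(240,221),(364,221),(491,222),(612,223)]:
    X=onz(t,T(a),70);print("hung",X.round(1),f(X))
for ss,tt in[((172,237),(201,287)),((347,239),(404,294))]:
    X,e=tri([ray(s,S(ss)),ray(t,T(tt))]);print("tab",X.round(1),np.round(e,1),f(X),onz(t,T(tt),115).round(1))
for tt in[(189,330),(381,338)]: print("cup rim ctr",onz(t,T(tt),55).round(1))
E
```

```text
board [[602.2, 34.2, 156.0], [601.3, -351.5, 156.0], [521.2, -351.8, 156.0], [521.0, 31.6, 156.0]]
yaw deg -0.05014882482216012 size 385.7389697641228 80.66987636594384
rack origin [ 570.4 -159.4    0. ]
knob (array([543.4,  25.7, 206.3]), array([-27.2, 185. , 206.3]), array([0.1, 0.1]))
knob expect [541.6  21.6 200. ]
grip [ 533.3 -160.   179. ] [-37.1  -0.6 179. ]
hung [514.2 -16.4  70. ] [-56.4 143.   70. ]
hung [ 514.9 -113.7   70. ] [-55.5  45.7  70. ]
hung [ 515.  -213.2   70. ] [-55.4 -53.9  70. ]
hung [ 515.  -307.9   70. ] [ -55.3 -148.5   70. ]
tab [459.6   7.5 121.8] [1.4 1.4] [-111.   166.8  121.8] [459.8   7.  115. ]
tab [ 455.8 -144.1  118.5] [0.5 0.5] [-114.7   15.2  118.5] [ 455.9 -144.7  115. ]
cup rim ctr [428.8  24.   55. ]
cup rim ctr [ 423.8 -127.8   55. ]
```

Call:
jog_arm --targets '[{"turn":[0,0,-6],"slide":[27,-50,10],"claw":0},{"turn":[0,0,-6],"slide":[27,-50,10],"claw":0},{"turn":[0,0,-6],"slide":[27,-50,10],"claw":0},{"turn":[0,0,-6],"slide":[27,-50,10],"claw":0},{"turn":[0,0,-6],"slide":[27,-50,0],"claw":0}]'

```text
t: 1.62
eef_pos: [350.0, 335.7, 255.5]
tcp_rot: [3.14, 0.0, 2.265]
ft_force: [0.4, -0.1, -0.8]
opening: 0.536
grip_force: 0.0
```

Call:
jog_arm --targets '[{"turn":[0,0,-6],"slide":[27,-50,0],"claw":0},{"turn":[0,0,-6],"slide":[27,-50,0],"claw":0},{"turn":[0,0,-6],"slide":[27,-50,0],"claw":0},{"turn":[0,0,-6],"slide":[27,-50,0],"claw":0},{"turn":[0,0,-6],"slide":[27,-50,0],"claw":0}]'

```text
t: 2.25
eef_pos: [484.9, 85.4, 254.9]
tcp_rot: [3.141, 0.0, 1.741]
ft_force: [0.9, 1.2, -0.3]
opening: 0.026
grip_force: 0.0
```

Call:
jog_arm --targets '[{"turn":[0,0,-6],"slide":[27,-50,0],"claw":0},{"turn":[0,0,-4],"slide":[27,-50,0],"claw":0},{"slide":[0,0,0],"turn":[0,0,0],"claw":0}]'

```text
t: 2.62
eef_pos: [539.4, -15.8, 254.2]
tcp_rot: [3.142, 0.0, 1.565]
ft_force: [-0.3, 0.7, -0.2]
opening: 0.004
grip_force: 0.0
```

Call:
jog_arm --targets '[{"turn":[0,0,0],"slide":[2,0,-45],"claw":0},{"turn":[0,0,0],"slide":[0,0,-33],"claw":0},{"turn":[0,0,0],"slide":[0,10,0],"claw":0},{"turn":[0,0,0],"slide":[0,10,0],"claw":0}]'

```text
t: 3.12
eef_pos: [540.6, 8.2, 178.0]
tcp_rot: [3.14, 0.0, 1.571]
ft_force: [-0.8, -6.6, 5.5]
opening: 0.004
grip_force: 3.0
```

Call:
jog_arm --targets '[{"turn":[0,0,0],"slide":[0,12,0],"claw":0},{"turn":[0,0,0],"slide":[0,12,0],"claw":0},{"turn":[0,0,0],"slide":[0,12,0],"claw":0},{"turn":[0,0,0],"slide":[0,12,0],"claw":0}]'

```text
t: 3.62
eef_pos: [540.1, 56.2, 176.7]
tcp_rot: [3.142, -0.0, 1.57]
ft_force: [0.2, -1.3, 1.0]
opening: 0.002
grip_force: 0.5
```

Call:
jog_arm --targets '[{"turn":[0,0,0],"slide":[0,10,0],"claw":0},{"turn":[0,0,0],"slide":[0,8,0],"claw":0}]'

```text
t: 3.88
eef_pos: [540.4, 73.6, 177.8]
tcp_rot: [3.141, 0.001, 1.57]
ft_force: [-5.5, -3.0, 17.0]
opening: 0.004
grip_force: 8.6
```

Run:
```python
from h import *
s=read_camera("scene");t=read_camera("top")
a=cv2.resize(s["frame"][150:250,190:290],None,fx=4,fy=4,interpolation=2);b=cv2.resize(t["frame"][140:240,150:250],None,fx=4,fy=4,interpolation=2)
cv2.imwrite("pics/v3.png",np.hstack([a,b]));st=state();print(st["eef_pos"],st["ft_force"])
```

```text
[540.32165155  74.22355419 177.89970443] [-3.76809128  2.19907525 16.00399692]
```

View pics/v3.png

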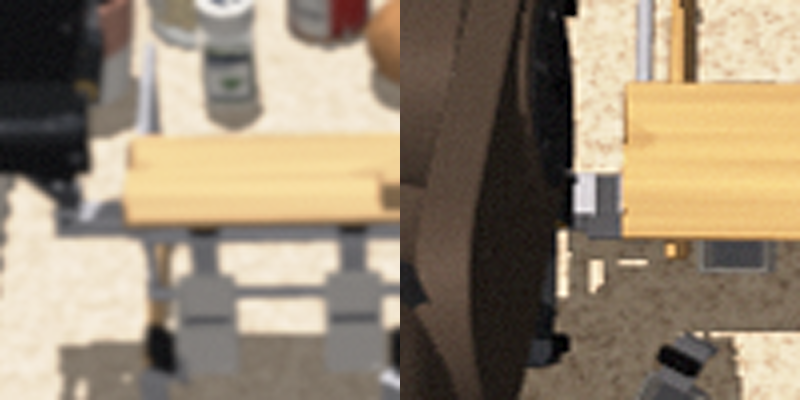

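The finger hides the lever; it rests on the hinge's cheek plates (bracket at right half (595,195)). I'll raise and go on.

Call:
jog_arm --targets '[{"turn":[0,0,0],"slide":[0,-2,12],"claw":0},{"turn":[0,0,0],"slide":[0,5,0],"claw":0},{"turn":[0,0,0],"slide":[0,6,0],"claw":0},{"turn":[0,0,0],"slide":[0,4,0],"claw":0}]'

```text
t: 4.47
eef_pos: [540.0, 86.7, 188.3]
tcp_rot: [-3.141, -0.0, 1.57]
ft_force: [0.1, -0.5, 0.2]
opening: 0.004
grip_force: 0.0
```

Call:
jog_arm --targets '[{"turn":[0,0,0],"slide":[0,4,0],"claw":0},{"turn":[0,0,0],"slide":[0,3,0],"claw":0}]'

```text
t: 4.72
eef_pos: [540.0, 92.6, 188.5]
tcp_rot: [-3.141, 0.002, 1.571]
ft_force: [-2.2, -10.4, 3.4]
opening: 0.005
grip_force: 5.0
```

Call:
jog_arm --targets '[{"turn":[0,0,0],"slide":[0,-12,10],"claw":0},{"turn":[0,0,0],"slide":[-2,-40,40],"claw":10},{"turn":[0,0,0],"slide":[-2,-50,0],"claw":40},{"turn":[0,0,0],"slide":[-1,-50,0],"claw":40},{"turn":[0,0,0],"slide":[-1,-50,0],"claw":40}]'

```text
t: 5.35
eef_pos: [534.0, -110.8, 239.5]
tcp_rot: [3.14, -0.0, 1.57]
ft_force: [0.3, -0.6, -0.3]
opening: 0.359
grip_force: 0.0
```

Call:
jog_arm --targets '[{"turn":[0,0,0],"slide":[-1,-50,0],"claw":40},{"turn":[0,0,0],"slide":[0,0,0],"claw":40}]'

```text
t: 5.6
eef_pos: [532.9, -162.1, 239.1]
tcp_rot: [3.141, 0.0, 1.566]
ft_force: [0.0, 0.2, 0.5]
opening: 0.399
grip_force: 0.0
```

Run:
```python
from h import *
s=read_camera("scene");t=read_camera("top");w=read_camera("wrist")
cv2.imwrite("pics/v4.png",np.hstack([cv2.resize(s["frame"][150:250,190:290],(400,400)),cv2.resize(w["frame"],(400,400*420//560)).__class__(0) if 0 else cv2.copyMakeBorder(cv2.resize(w["frame"],(400,300)),0,100,0,0,0)]));st=state();print(st["eef_pos"],st["opening"])
for c in("scene","top","wrist"):
  for q in("lever_knob","cover_grip"): print(c,q,[(np.round(r["xy"],1).tolist(),round(r["conf"],2)) for r in look_for(q,c)[:3]])
```

```text
[ 533.04755932 -158.51670836  238.92448556] 0.3978760332622584
scene lever_knob [([196.5, 195.9], 0.72)]
scene cover_grip [([314.3, 227.2], 0.68), ([296.6, 196.3], 0.6), ([228.3, 258.5], 0.36)]
top lever_knob [([175.8, 186.8], 0.79), ([360.7, 183.1], 0.23)]
top cover_grip [([358.4, 183.1], 0.8)]
wrist lever_knob []
wrist cover_grip [([314.7, 130.5], 0.56)]
```

View pics/v4.png

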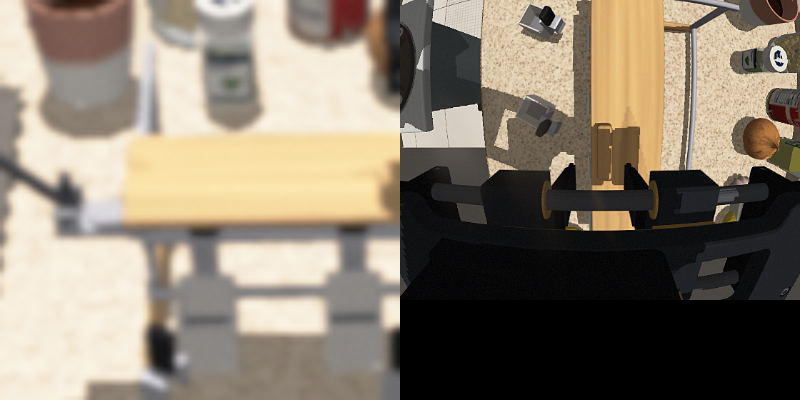

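Lever leans outward (knob now left of the crop at (0,160)), and the grip bar lies between the fingers (wrist picture at (603,150)).

Call:
jog_arm --targets '[{"turn":[0,0,0],"slide":[0,0,-40],"claw":40},{"turn":[0,0,0],"slide":[0,0,-20],"claw":40},{"turn":[0,0,0],"slide":[0,0,-14],"claw":40},{"turn":[0,0,0],"slide":[10,0,0],"claw":40},{"turn":[0,0,0],"slide":[10,0,0],"claw":40}]'

```text
t: 6.68
eef_pos: [554.2, -158.9, 165.4]
tcp_rot: [3.141, 0.0, 1.57]
ft_force: [-1.7, -0.7, -0.2]
opening: 0.397
grip_force: 0.7
```

Call:
jog_arm --targets '[{"turn":[0,0,0],"slide":[20,0,0],"claw":40},{"turn":[0,0,0],"slide":[20,0,0],"claw":40},{"turn":[0,0,0],"slide":[20,0,0],"claw":40},{"turn":[0,0,0],"slide":[15,0,0],"claw":40}]'

```text
t: 7.18
eef_pos: [629.6, -159.0, 165.5]
tcp_rot: [3.141, 0.001, 1.57]
ft_force: [-2.0, -0.8, 0.8]
opening: 0.401
grip_force: 0.8
```

Call:
jog_arm --targets '[{"turn":[0,0,0],"slide":[6,0,0],"claw":40},{"turn":[0,0,0],"slide":[5,0,0],"claw":40}]'

```text
t: 7.42
eef_pos: [639.5, -158.8, 165.0]
tcp_rot: [3.141, 0.0, 1.57]
ft_force: [-1.0, -0.8, 1.1]
opening: 0.398
grip_force: 0.6
```

Call:
jog_arm --targets '[{"turn":[0,0,0],"slide":[4,0,0],"claw":40},{"turn":[0,0,0],"slide":[3,0,0],"claw":40}]'

```text
t: 7.68
eef_pos: [646.3, -158.9, 164.8]
tcp_rot: [3.141, -0.0, 1.57]
ft_force: [-1.5, 0.6, 0.7]
opening: 0.403
grip_force: 0.6
```

Call:
jog_arm --targets '[{"turn":[0,0,0],"slide":[2,0,0],"claw":40},{"turn":[0,0,0],"slide":[2,0,0],"claw":40}]'

```text
t: 7.92
eef_pos: [648.9, -158.8, 164.6]
tcp_rot: [-3.138, -0.0, 1.57]
ft_force: [-13.1, -1.2, 7.2]
opening: 0.398
grip_force: 6.9
```

Call:
jog_arm --targets '[{"turn":[0,0,0],"slide":[-5,0,0],"claw":40},{"turn":[0,0,0],"slide":[-4,0,50],"claw":40},{"turn":[0,0,0],"slide":[-50,0,35],"claw":40},{"turn":[0,0,-9],"slide":[-60,5,0],"claw":40},{"turn":[0,0,-9],"slide":[-60,5,0],"claw":40}]'

```text
t: 8.55
eef_pos: [469.5, -148.6, 249.9]
tcp_rot: [3.14, 0.0, 1.251]
ft_force: [-0.3, -1.0, -0.1]
opening: 0.397
grip_force: 0.0
```

Call:
jog_arm --targets '[{"turn":[0,0,-10],"slide":[-30,5,0],"claw":40},{"turn":[0,0,0],"slide":[-30,0,0],"claw":40},{"turn":[0,0,0],"slide":[0,0,0],"claw":40}]'

```text
t: 8.93
eef_pos: [410.1, -143.7, 250.2]
tcp_rot: [3.14, -0.0, 1.081]
ft_force: [0.2, 0.1, 0.7]
opening: 0.396
grip_force: 0.0
```

Run:
```python
from h import *
t=read_camera("top");w=read_camera("wrist");st=state();print(st["eef_pos"],st["tcp_rot"])
K,R,tt=np.array(w["mtx"]),np.array(w["R"]),np.array(w["t"]).ravel();print("wrist",(-R.T@tt).round(),R.round(2).tolist(),K.round(1).tolist())
for c in("top","wrist"):
  for q in("cup_a","cup_a_tab","hung_1","cover_grip"): print(c,q,[(np.round(r["xy"],1).tolist(),round(r["conf"],2)) for r in look_for(q,c)[:7]])
cv2.imwrite("pics/v5.png",cv2.resize(t["frame"][130:280,170:430],None,fx=3,fy=3,interpolation=2));cv2.imwrite("pics/v6.png",cv2.resize(w["frame"],(800,600)))
```

```text
[ 411.7825129  -144.07623593  250.05304316] [ 3.13985955e+00 -1.53629210e-04  1.08109001e+00]
wrist [442. -85. 421.] [[0.88, -0.47, 0.0], [-0.46, -0.86, 0.24], [-0.11, -0.21, -0.97]] [[325.2, 0.0, 279.5], [0.0, 325.2, 204.5], [0.0, 0.0, 1.0]]
top cup_a [([217.1, 239.7], 0.85)]
top cup_a_tab []
top hung_1 [([365.3, 195.4], 0.87), ([276.1, 194.7], 0.81), ([232.0, 193.2], 0.59), ([323.2, 195.9], 0.58)]
top cover_grip [([298.4, 133.6], 0.55)]
wrist cup_a [([292.0, 163.2], 0.82), ([235.4, 47.6], 0.82)]
wrist cup_a_tab [([288.8, 165.0], 0.97), ([436.4, 239.9], 0.37)]
wrist hung_1 [([329.8, 27.7], 0.92), ([436.6, 244.4], 0.81), ([404.7, 183.9], 0.76), ([371.8, 102.1], 0.73)]
wrist cover_grip [([513.6, 110.2], 0.66)]
```

View pics/v5.png

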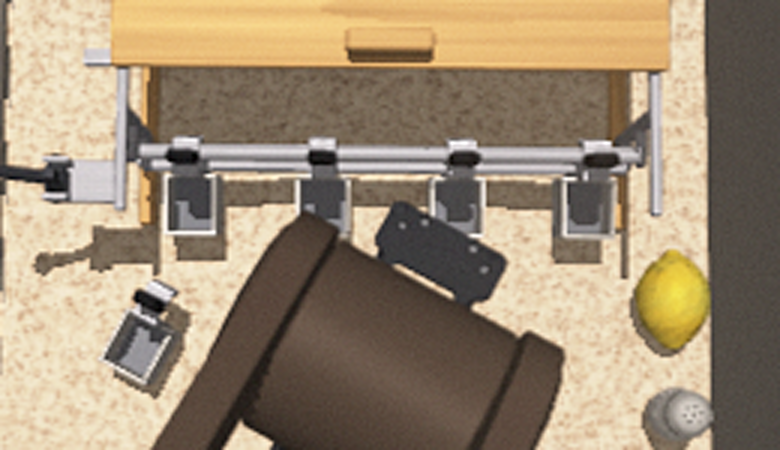

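View pics/v6.png

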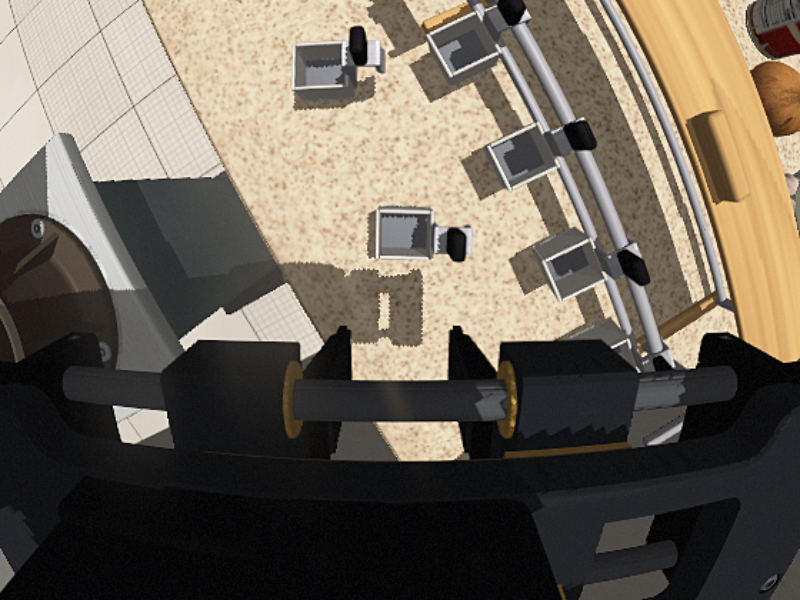

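Tops: rail centre at v5 row ≈153, hung tabs at v5 (183,154), (322,157), (463,157), (600,158). In v6 the near cup's tab is at (457,244), the far cup's at (357,45).

```bash
cat >> h.py <<'E'
def wray(c,uv):
    K,R,t=np.array(c["mtx"]),np.array(c["R"]),np.array(c["t"]).ravel()
    p=(np.array(uv)-K[:2,2])/K[0,0];r=np.linalg.norm(p)
    d=np.array([*(np.sin(r)*p/max(r,1e-9)),np.cos(r)]);return -R.T@t,R.T@d
def wz(c,uv,z):
    o,d=wray(c,uv);return o+d*(z-o[2])/d[2]
E
python3 - <<'E'
from h import *
t=read_camera("top");w=read_camera("wrist")
V=lambda p:np.array(p)/3+[170,130]
W=lambda p:np.array(p)/(800/560)
for p in[(150,151),(250,152),(390,153),(530,154),(640,155)]:print("rail top",onz(t,V(p),93).round(1))
# precise: brightness profile of rail in columns
g=cv2.cvtColor(t["frame"],cv2.COLOR_BGR2GRAY)
for c in(250,300,345):print(c,g[174:194,c].tolist())
for p in[(183,154),(322,157),(463,157),(600,158)]:print("hung tab",onz(t,V(p),121).round(1))
print("a tab top",onz(t,V((151,298)),103).round(1))
for n,p,z in[("b tab",(457,244),103),("a tab",(357,45),103),("b rim",(404,233),55),("a rim",(323,69),55),("h2",(580,134),121),("h3",(632,265),121),("rail",(614,205),93),("rail",(558,88),93)]:print(n,wz(w,W(p),z).round(1))
E
```

```text
rail top [571.7  13.5  93. ]
rail top [571.6 -59.9  93. ]
rail top [ 571.6 -162.4   93. ]
rail top [ 571.7 -264.8   93. ]
rail top [ 571.5 -345.    93. ]
250 [96, 105, 109, 98, 167, 198, 221, 185, 128, 137, 213, 198, 101, 172, 220, 211, 122, 92, 104, 106]
300 [104, 106, 109, 101, 133, 177, 219, 197, 153, 102, 177, 220, 173, 112, 222, 238, 147, 108, 107, 114]
345 [113, 118, 113, 112, 95, 170, 197, 204, 173, 124, 136, 209, 189, 137, 178, 230, 149, 103, 101, 108]
hung tab [565.3 -14.  121. ]
hung tab [ 563.9 -113.1  121. ]
hung tab [ 564.7 -213.4  121. ]
hung tab [ 564.7 -310.6  121. ]
a tab top [463.4   9.1 103. ]
b tab [ 457.7 -142.5  103. ]
a tab [462.5  12.7 103. ]
b rim [ 426.7 -123.8   55. ]
a rim [432.9  23.1  55. ]
h2 [ 566.2 -110.9  121. ]
h3 [ 564.7 -210.8  121. ]
rail [ 580.1 -172.7   93. ]
rail [578.2 -75.9  93. ]
```

Call:
jog_arm --targets '[{"turn":[0,0,0],"slide":[46,1,0],"claw":40},{"turn":[0,0,0],"slide":[0,0,-50],"claw":40},{"turn":[0,0,0],"slide":[0,0,-50],"claw":40},{"turn":[0,0,0],"slide":[0,0,0],"claw":40}]'

```text
t: 10.02
eef_pos: [455.9, -142.2, 147.5]
tcp_rot: [-3.136, 0.0, 1.081]
ft_force: [0.6, 0.8, -1.2]
opening: 0.398
grip_force: 0.0
```

Run:
```python
from h import *
w=read_camera("wrist");st=state();print(st["eef_pos"],st["tcp_rot"])
cv2.imwrite("pics/v7.png",cv2.resize(w["frame"],(800,600)))
```

```text
[ 457.02210461 -142.75069822  149.54395441] [-3.13923173e+00  1.23429856e-04  1.08136696e+00]
```

View pics/v7.png

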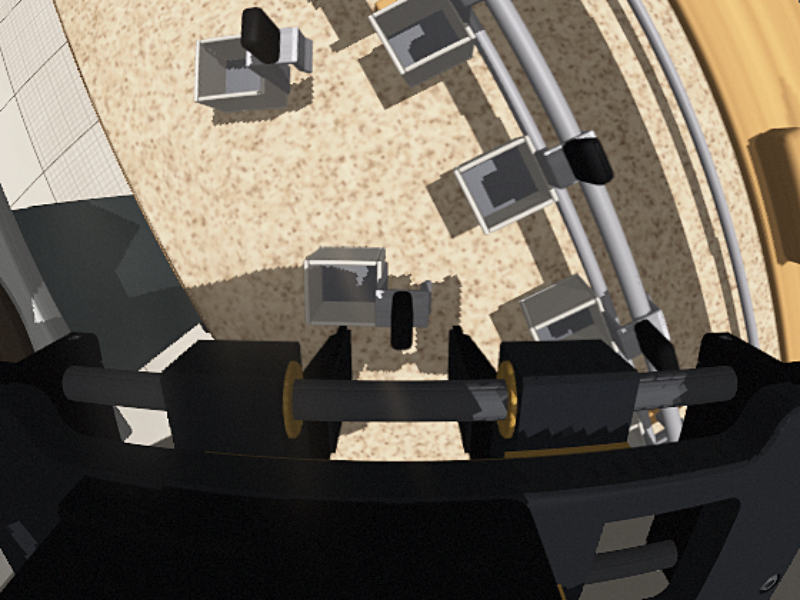

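The tab (402,320) sits midway between the fingertips (345 and 455), and the cup is square to them. I'll check the offset along the finger width.

Run:
```python
from h import *
w=read_camera("wrist");st=state();R=np.array(w["R"])
W=lambda p:np.array(p)/(800/560)
y=st["tcp_rot"][2];a=np.array([np.sin(y),-np.cos(y)]);b=np.array([np.cos(y),np.sin(y)])
for p,z in[((402,320),103),((402,350),121),((402,292),121),((402,292),85)]:
    X=wz(w,W(p),z);d=(X-st["eef_pos"])[:2];print(X.round(1),"along close",(d@a).round(1),"along width",(d@b).round(1))
```

```text
[ 458.  -144.2  103. ] along close 0.8 along width -0.9
[ 453.8 -152.   121. ] along close 0.8 along width -9.7
[ 466.7 -127.8  121. ] along close 0.7 along width 17.7
[ 462.6 -135.7   85. ] along close 0.9 along width 8.8
```

Centred. Descend and close.

Call:
jog_arm --targets '[{"turn":[0,0,0],"slide":[1,-1,-40],"claw":40},{"turn":[0,0,0],"slide":[0,0,-16],"claw":40},{"turn":[0,0,0],"slide":[0,0,0],"claw":20},{"turn":[0,0,0],"slide":[0,0,0],"claw":5},{"turn":[0,0,0],"slide":[0,0,0],"claw":5}]'

```text
t: 10.75
eef_pos: [458.7, -144.1, 94.9]
tcp_rot: [3.139, -0.0, 1.081]
ft_force: [-0.5, 0.5, 0.4]
opening: 0.141
grip_force: 0.2
```

Call:
jog_arm --targets '[{"turn":[0,0,0],"slide":[0,0,0],"claw":0},{"turn":[0,0,0],"slide":[0,0,0],"claw":0},{"turn":[0,0,0],"slide":[0,0,10],"claw":0},{"turn":[0,0,0],"slide":[0,0,20],"claw":0}]'

```text
t: 11.25
eef_pos: [458.0, -143.8, 124.2]
tcp_rot: [-3.141, 0.0, 1.081]
ft_force: [-0.7, -0.0, -2.4]
opening: 0.105
grip_force: 30.0
```

Call:
jog_arm --targets '[{"turn":[0,0,7],"slide":[0,0,40],"claw":0},{"turn":[0,0,7],"slide":[10,-4,25],"claw":0},{"turn":[0,0,7],"slide":[20,-5,0],"claw":0},{"turn":[0,0,7],"slide":[30,-5,0],"claw":0},{"turn":[0,0,0],"slide":[30,-4,0],"claw":0}]'

```text
t: 11.88
eef_pos: [549.0, -162.0, 189.5]
tcp_rot: [3.141, 0.0, 1.572]
ft_force: [-0.2, 0.5, -0.7]
opening: 0.104
grip_force: 30.0
```

Call:
jog_arm --targets '[{"turn":[0,0,0],"slide":[24,0,0],"claw":0},{"turn":[0,0,0],"slide":[0,0,-10],"claw":0},{"turn":[0,0,0],"slide":[0,0,0],"claw":0}]'

```text
t: 12.25
eef_pos: [571.0, -161.5, 177.8]
tcp_rot: [-3.14, -0.001, 1.57]
ft_force: [-1.0, -0.4, -1.4]
opening: 0.102
grip_force: 30.0
```

Run:
```python
from h import *
w=read_camera("wrist");st=state();print(st["eef_pos"],st["tcp_rot"],st["grip_force"])
cv2.imwrite("pics/v8.png",cv2.resize(w["frame"],(800,600)))
```

```text
[ 571.21331086 -161.65308558  178.3964526 ] [-3.14035517e+00 -4.67746523e-04  1.57000826e+00] 29.99967187643051
```

View pics/v8.png

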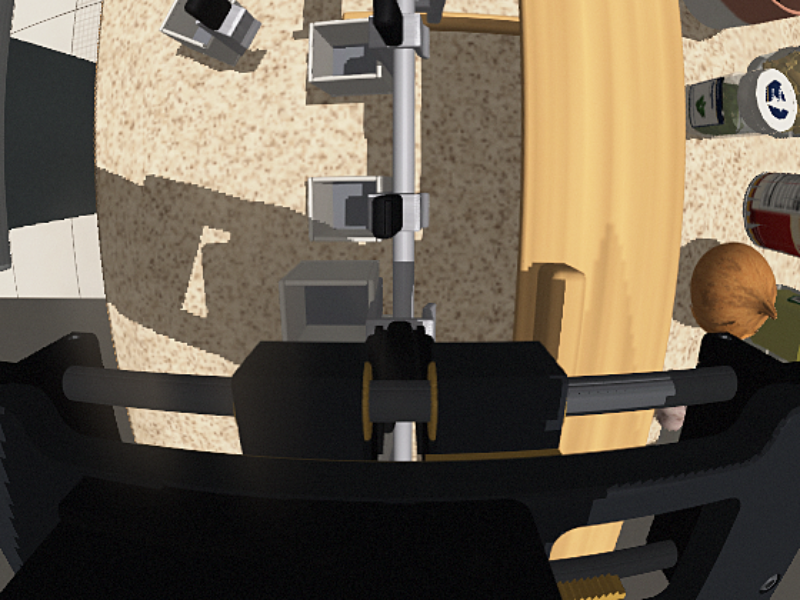

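Rail's axis shows at column ≈403, the gripped tab at 400, so the rail is ~2 mm further on. Shift +2 mm and lower.

Call:
jog_arm --targets '[{"turn":[0,0,0],"slide":[2,0,-10],"claw":0},{"turn":[0,0,0],"slide":[0,0,-15],"claw":0},{"turn":[0,0,0],"slide":[0,0,-12],"claw":0},{"turn":[0,0,0],"slide":[0,0,-12],"claw":0}]'

```text
t: 12.8
eef_pos: [574.0, -161.8, 128.5]
tcp_rot: [-3.141, -0.0, 1.57]
ft_force: [0.6, -0.2, -1.3]
opening: 0.102
grip_force: 30.0
```

Call:
jog_arm --targets '[{"turn":[0,0,0],"slide":[0,0,-6],"claw":0},{"turn":[0,0,0],"slide":[0,0,-5],"claw":0},{"turn":[0,0,0],"slide":[0,0,0],"claw":0}]'

```text
t: 13.18
eef_pos: [574.2, -161.8, 118.5]
tcp_rot: [-3.141, -0.0, 1.57]
ft_force: [-0.5, -0.1, -2.2]
opening: 0.101
grip_force: 30.0
```

Call:
jog_arm --targets '[{"turn":[0,0,0],"slide":[0,0,-3],"claw":0},{"turn":[0,0,0],"slide":[0,0,-2],"claw":0},{"turn":[0,0,0],"slide":[0,0,0],"claw":0}]'

```text
t: 13.55
eef_pos: [574.2, -161.8, 113.6]
tcp_rot: [3.142, -0.0, 1.57]
ft_force: [-0.3, 0.4, -1.3]
opening: 0.106
grip_force: 30.0
```

Call:
jog_arm --targets '[{"turn":[0,0,0],"slide":[0,0,-2],"claw":0},{"turn":[0,0,0],"slide":[0,0,0],"claw":0}]'

```text
t: 13.8
eef_pos: [574.4, -161.9, 113.1]
tcp_rot: [3.14, 0.001, 1.57]
ft_force: [-4.5, 1.4, 11.5]
opening: 0.101
grip_force: 30.0
```

Call:
jog_arm --targets '[{"turn":[0,0,0],"slide":[0,0,1],"claw":20},{"turn":[0,0,0],"slide":[0,0,0],"claw":40},{"turn":[0,0,0],"slide":[-3,0,0],"claw":40},{"turn":[0,0,0],"slide":[0,0,15],"claw":40},{"turn":[0,0,0],"slide":[0,0,30],"claw":40}]'

```text
t: 14.42
eef_pos: [570.8, -161.7, 158.1]
tcp_rot: [-3.14, -0.001, 1.57]
ft_force: [0.4, 0.3, 0.5]
opening: 0.399
grip_force: 0.0
```

Call:
jog_arm --targets '[{"turn":[0,0,0],"slide":[0,0,50],"claw":40},{"turn":[0,0,0],"slide":[-40,30,45],"claw":40},{"turn":[0,0,-8],"slide":[-50,40,0],"claw":40},{"turn":[0,0,-10],"slide":[-40,50,0],"claw":40},{"turn":[0,0,-10],"slide":[-20,0,0],"claw":40}]'

```text
t: 15.05
eef_pos: [424.2, -44.0, 250.7]
tcp_rot: [3.14, -0.001, 1.078]
ft_force: [-0.0, 0.2, 1.2]
opening: 0.4
grip_force: 0.0
```

Call:
jog_arm --targets '[{"turn":[0,0,0],"slide":[0,0,0],"claw":40}]'

```text
t: 15.18
eef_pos: [425.7, -45.8, 250.7]
tcp_rot: [3.14, -0.0, 1.083]
ft_force: [0.6, 0.4, 0.1]
opening: 0.401
grip_force: 0.0
```

Run:
```python
from h import *
w=read_camera("wrist");st=state();print(st["eef_pos"],st["tcp_rot"])
for q in("cup_a","cup_a_tab","hung_1"): print(q,[(np.round(r["xy"],1).tolist(),round(r["conf"],2),wz(w,r["xy"],{"cup_a":55,"cup_a_tab":103,"hung_1":80}[q]).round(0).tolist()) for r in look_for(q,"wrist")[:7]])
cv2.imwrite("pics/v9.png",cv2.resize(w["frame"],(800,600)))
```

```text
[426.65475918 -46.25311828 250.50354233] [ 3.13951955e+00 -4.49738901e-04  1.08503302e+00]
cup_a [([262.4, 125.0], 0.82, [442.0, 23.0, 55.0]), ([413.0, 221.5], 0.57, [553.0, -165.0, 55.0])]
cup_a_tab [([416.4, 223.1], 0.82, [543.0, -145.0, 103.0])]
hung_1 [([393.6, 187.1], 0.94, [540.0, -104.0, 80.0]), ([453.3, 251.4], 0.72, [583.0, -218.0, 80.0]), ([361.1, 109.1], 0.63, [543.0, -10.0, 80.0]), ([447.3, 303.0], 0.53, [554.0, -289.0, 80.0]), ([504.1, 120.7], 0.44, [714.0, -98.0, 80.0])]
```

View pics/v9.png

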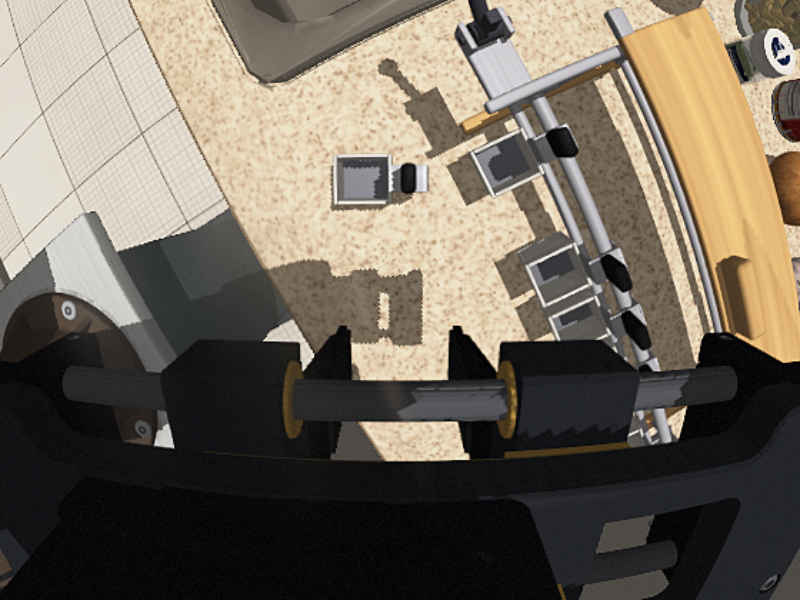

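Cup b hangs beside hung_2 ((640,325) tab). Cup a's tab is at (408,179), its rim centre at (362,180), square to the fingers.

Run:
```python
from h import *
w=read_camera("wrist");W=lambda p:np.array(p)/(800/560)
print(wz(w,W((408,179)),103).round(1),wz(w,W((362,180)),55).round(1),wz(w,W((334,156)),55),wz(w,W((388,154)),55))
for n,p in[("h1",(560,142)),("h2",(615,272)),("b",(637,330))]:print(n,wz(w,W(p),121).round(1))
```

```text
[464.4  10.  103. ] [433.3  26.   55. ] [422.99468216  53.37746216  55.        ] [460.74305043  34.37457069  55.        ]
h1 [566.1 -12.4 121. ]
h2 [ 566.2 -111.7  121. ]
b [ 567.5 -162.   121. ]
```

Call:
jog_arm --targets '[{"turn":[0,0,0],"slide":[20,30,0],"claw":40},{"turn":[0,0,0],"slide":[18,27,0],"claw":40},{"turn":[0,0,0],"slide":[0,0,-50],"claw":40},{"turn":[0,0,0],"slide":[0,0,-50],"claw":40},{"turn":[0,0,0],"slide":[0,0,0],"claw":40}]'

```text
t: 16.05
eef_pos: [463.1, 10.9, 147.1]
tcp_rot: [-3.136, 0.002, 1.082]
ft_force: [0.6, -0.2, 1.4]
opening: 0.405
grip_force: 0.0
```

Run:
```python
from h import *
w=read_camera("wrist");st=state();print(st["eef_pos"],st["tcp_rot"])
r=w["frame"][150:260,235:325]
cv2.imwrite("pics/v10.png",cv2.resize(r,None,fx=5,fy=5,interpolation=2))
```

```text
[464.29122485  10.71916874 149.07486717] [-3.13892723e+00  1.06880944e-03  1.08187460e+00]
```

View pics/v10.png

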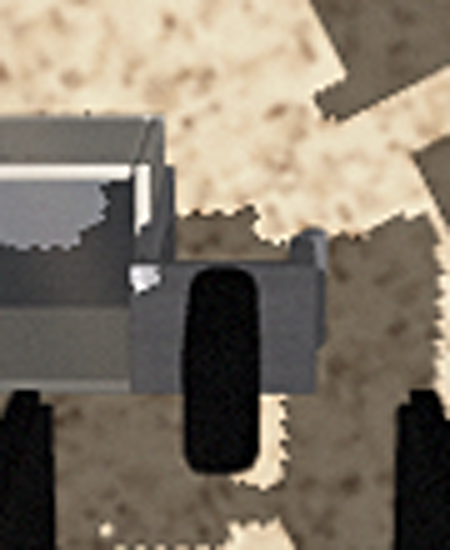

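The tab is at (222,370), midway between the fingers (40 and 405). Descend and grip.

Call:
jog_arm --targets '[{"turn":[0,0,0],"slide":[0,0,-40],"claw":40},{"turn":[0,0,0],"slide":[0,0,-15],"claw":40},{"turn":[0,0,0],"slide":[0,0,0],"claw":20},{"turn":[0,0,0],"slide":[0,0,0],"claw":5},{"turn":[0,0,0],"slide":[0,0,0],"claw":0}]'

```text
t: 16.73
eef_pos: [464.8, 10.8, 95.7]
tcp_rot: [3.14, -0.001, 1.081]
ft_force: [-1.4, 0.1, 0.4]
opening: 0.144
grip_force: 0.1
```

Call:
jog_arm --targets '[{"turn":[0,0,0],"slide":[0,0,0],"claw":0},{"turn":[0,0,0],"slide":[0,0,0],"claw":0},{"turn":[0,0,0],"slide":[0,0,10],"claw":0},{"turn":[0,0,0],"slide":[0,0,20],"claw":0}]'

```text
t: 17.23
eef_pos: [464.0, 10.9, 125.0]
tcp_rot: [-3.141, 0.0, 1.081]
ft_force: [-0.1, -1.0, -0.8]
opening: 0.103
grip_force: 30.0
```

Call:
jog_arm --targets '[{"turn":[0,0,7],"slide":[0,-20,40],"claw":0},{"turn":[0,0,7],"slide":[5,-33,25],"claw":0},{"turn":[0,0,7],"slide":[20,-20,0],"claw":0},{"turn":[0,0,7],"slide":[30,0,0],"claw":0},{"turn":[0,0,0],"slide":[30,0,0],"claw":0}]'

```text
t: 17.85
eef_pos: [550.0, -62.5, 190.4]
tcp_rot: [3.141, 0.0, 1.571]
ft_force: [-0.0, 0.2, -1.8]
opening: 0.104
grip_force: 30.0
```

Call:
jog_arm --targets '[{"turn":[0,0,0],"slide":[24,0,0],"claw":0},{"turn":[0,0,0],"slide":[0,0,-15],"claw":0},{"turn":[0,0,0],"slide":[0,0,-15],"claw":0},{"turn":[0,0,0],"slide":[0,0,0],"claw":0}]'

```text
t: 18.35
eef_pos: [571.7, -61.9, 158.1]
tcp_rot: [-3.139, -0.001, 1.57]
ft_force: [-0.4, -0.0, -1.0]
opening: 0.104
grip_force: 30.0
```

Run:
```python
from h import *
t=read_camera("top");w=read_camera("wrist");st=state();print(st["eef_pos"],st["tcp_rot"])
cv2.imwrite("pics/v11.png",cv2.resize(w["frame"][0:290,150:430],None,fx=2,fy=2,interpolation=2))
```

```text
[572.72866765 -62.13587728 159.52013037] [-3.14129595e+00 -7.04290866e-05  1.56991191e+00]
```

View pics/v11.png

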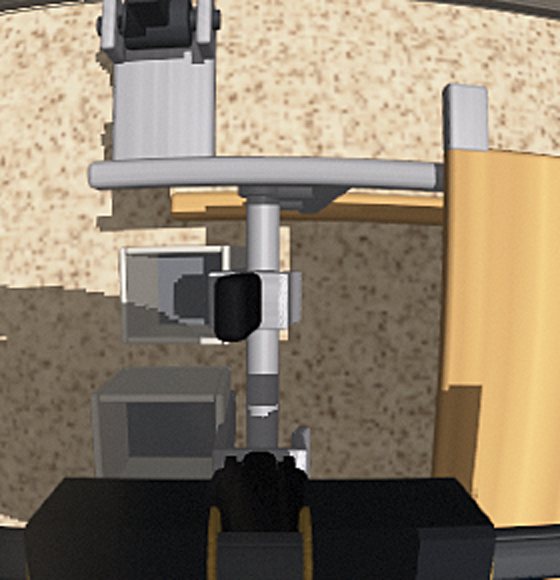

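Rail (col 261) and tab (col 260) line up; h1 is clear. Lower.

Call:
jog_arm --targets '[{"turn":[0,0,0],"slide":[1,0,-12],"claw":0},{"turn":[0,0,0],"slide":[0,0,-12],"claw":0},{"turn":[0,0,0],"slide":[0,0,-12],"claw":0},{"turn":[0,0,0],"slide":[0,0,-6],"claw":0},{"turn":[0,0,0],"slide":[0,0,0],"claw":0}]'

```text
t: 19.08
eef_pos: [574.0, -62.1, 116.9]
tcp_rot: [-3.141, -0.0, 1.57]
ft_force: [-0.9, -0.1, -1.6]
opening: 0.104
grip_force: 30.0
```

Call:
jog_arm --targets '[{"turn":[0,0,0],"slide":[0,0,-2],"claw":0},{"turn":[0,0,0],"slide":[0,0,-2],"claw":0},{"turn":[0,0,0],"slide":[0,0,0],"claw":0}]'

```text
t: 19.45
eef_pos: [574.3, -62.1, 113.8]
tcp_rot: [3.141, 0.0, 1.57]
ft_force: [-0.2, -0.3, 0.7]
opening: 0.104
grip_force: 30.0
```

Call:
jog_arm --targets '[{"turn":[0,0,0],"slide":[0,0,0],"claw":20},{"turn":[0,0,0],"slide":[0,0,0],"claw":40},{"turn":[0,0,0],"slide":[-3,0,0],"claw":40},{"turn":[0,0,0],"slide":[0,0,15],"claw":40},{"turn":[0,0,0],"slide":[0,0,30],"claw":40}]'

```text
t: 20.08
eef_pos: [570.8, -62.0, 159.1]
tcp_rot: [-3.14, -0.0, 1.57]
ft_force: [-0.3, -0.5, 0.3]
opening: 0.399
grip_force: 0.0
```

Call:
jog_arm --targets '[{"turn":[0,0,0],"slide":[0,0,50],"claw":40},{"turn":[0,0,0],"slide":[-50,0,50],"claw":40},{"turn":[0,0,0],"slide":[-60,0,0],"claw":40},{"turn":[0,0,0],"slide":[-40,0,0],"claw":40},{"turn":[0,0,0],"slide":[0,0,0],"claw":40}]'

```text
t: 20.7
eef_pos: [425.1, -61.9, 254.2]
tcp_rot: [3.14, 0.001, 1.569]
ft_force: [0.4, -0.4, 0.3]
opening: 0.397
grip_force: 0.0
```

Run:
```python
from h import *
s=read_camera("scene");t=read_camera("top");w=read_camera("wrist");st=state();print(st["eef_pos"])
a=cv2.resize(s["frame"][160:260,190:390],(800,400),interpolation=2);b=cv2.resize(t["frame"][130:180,190:390],(800,200),interpolation=2)
cv2.imwrite("pics/v12.png",np.vstack([a,b]))
for c in("scene","top","wrist"):print(c,[(np.round(r["xy"],1).tolist(),round(r["conf"],2)) for r in look_for("hung_1",c)])
```

```text
[427.91458186 -62.30563379 253.37237929]
scene [([276.8, 221.4], 0.94), ([351.6, 225.3], 0.9), ([237.4, 226.4], 0.6), ([313.4, 222.7], 0.55), ([258.3, 228.6], 0.47)]
top [([274.8, 196.5], 0.97), ([322.0, 195.1], 0.9), ([364.9, 194.5], 0.7), ([230.5, 183.0], 0.47)]
wrist [([384.8, 145.2], 0.81), ([374.0, 224.8], 0.77)]
```

View pics/v12.png

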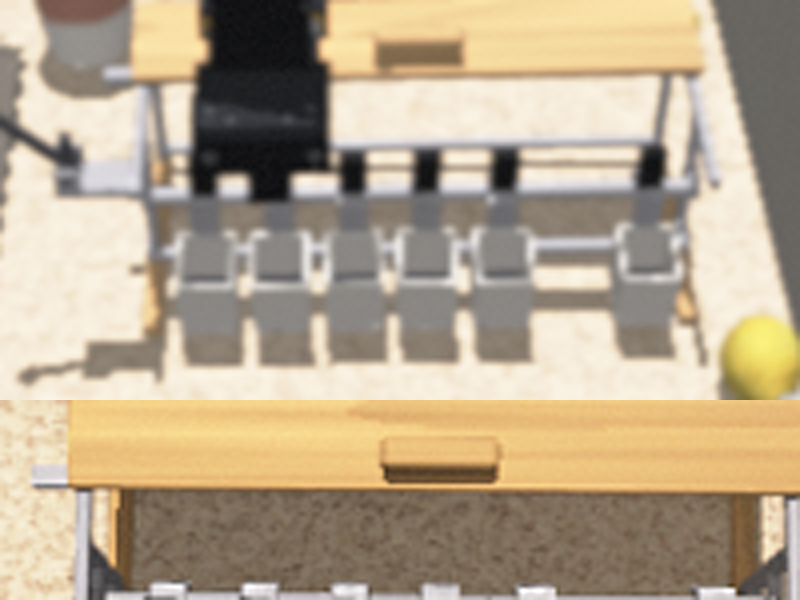

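All six cups hang apart with clear gaps, and the cover is back with its bar at (440,450). Now close the cover.

Call:
jog_arm --targets '[{"turn":[0,0,0],"slide":[52,-25,0],"claw":40},{"turn":[0,0,0],"slide":[52,-25,0],"claw":40},{"turn":[0,0,0],"slide":[52,-25,0],"claw":40},{"turn":[0,0,0],"slide":[51,-22,0],"claw":40},{"turn":[0,0,0],"slide":[0,0,-30],"claw":40}]'

```text
t: 21.62
eef_pos: [637.7, -160.8, 222.1]
tcp_rot: [3.138, 0.001, 1.57]
ft_force: [-0.2, -0.2, -1.3]
opening: 0.4
grip_force: 0.0
```

Call:
jog_arm --targets '[{"turn":[0,0,0],"slide":[0,0,-25],"claw":40},{"turn":[0,0,0],"slide":[0,0,-20],"claw":40},{"turn":[0,0,0],"slide":[0,0,-13],"claw":40},{"turn":[0,0,0],"slide":[0,0,0],"claw":40}]'

```text
t: 22.12
eef_pos: [633.9, -158.9, 163.6]
tcp_rot: [-3.14, -0.001, 1.57]
ft_force: [-0.0, 0.7, 0.1]
opening: 0.401
grip_force: 0.0
```

Call:
jog_arm --targets '[{"turn":[0,0,0],"slide":[-15,0,0],"claw":40},{"turn":[0,0,0],"slide":[-20,0,0],"claw":40},{"turn":[0,0,0],"slide":[-20,0,0],"claw":40},{"turn":[0,0,0],"slide":[-20,0,0],"claw":40},{"turn":[0,0,0],"slide":[-15,0,0],"claw":40}]'

```text
t: 22.75
eef_pos: [543.9, -159.2, 165.6]
tcp_rot: [3.14, 0.001, 1.57]
ft_force: [3.0, 0.1, 2.5]
opening: 0.397
grip_force: 0.8
```

Call:
jog_arm --targets '[{"turn":[0,0,0],"slide":[-8,0,0],"claw":40},{"turn":[0,0,0],"slide":[-4,0,0],"claw":40},{"turn":[0,0,0],"slide":[-3,0,0],"claw":40}]'

```text
t: 23.12
eef_pos: [529.2, -159.2, 164.8]
tcp_rot: [3.141, 0.0, 1.57]
ft_force: [0.5, -0.3, 0.3]
opening: 0.4
grip_force: 0.6
```

Call:
jog_arm --targets '[{"turn":[0,0,0],"slide":[-2,0,0],"claw":40},{"turn":[0,0,0],"slide":[-2,0,0],"claw":40}]'

```text
t: 23.38
eef_pos: [526.6, -159.2, 164.6]
tcp_rot: [3.138, 0.0, 1.57]
ft_force: [16.7, 2.6, -9.6]
opening: 0.4
grip_force: 8.5
```

Call:
jog_arm --targets '[{"turn":[0,0,0],"slide":[8,0,0],"claw":40},{"turn":[0,0,0],"slide":[0,0,45],"claw":40},{"turn":[0,0,0],"slide":[0,20,45],"claw":10},{"turn":[0,0,0],"slide":[2,55,0],"claw":0},{"turn":[0,0,0],"slide":[2,60,0],"claw":0}]'

```text
t: 24.0
eef_pos: [537.0, -23.1, 255.0]
tcp_rot: [3.141, 0.0, 1.569]
ft_force: [0.7, 0.0, -0.8]
opening: 0.14
grip_force: 0.0
```

Call:
jog_arm --targets '[{"turn":[0,0,0],"slide":[2,60,0],"claw":0},{"turn":[0,0,0],"slide":[0,60,0],"claw":0},{"turn":[0,0,0],"slide":[0,58,0],"claw":0},{"turn":[0,0,0],"slide":[0,0,-40],"claw":0},{"turn":[0,0,0],"slide":[0,0,-25],"claw":0}]'

```text
t: 24.62
eef_pos: [538.3, 154.8, 188.0]
tcp_rot: [-3.14, 0.001, 1.572]
ft_force: [0.4, -0.0, 0.1]
opening: 0.003
grip_force: 0.0
```

Call:
jog_arm --targets '[{"turn":[0,0,0],"slide":[0,-10,0],"claw":0},{"turn":[0,0,0],"slide":[0,-15,0],"claw":0},{"turn":[0,0,0],"slide":[0,-15,0],"claw":0},{"turn":[0,0,0],"slide":[0,-15,0],"claw":0}]'

```text
t: 25.12
eef_pos: [539.4, 97.6, 190.8]
tcp_rot: [3.14, 0.0, 1.57]
ft_force: [0.8, 1.5, 1.3]
opening: 0.004
grip_force: 0.6
```

Call:
jog_arm --targets '[{"turn":[0,0,0],"slide":[0,-12,0],"claw":0},{"turn":[0,0,0],"slide":[0,-12,0],"claw":0},{"turn":[0,0,0],"slide":[0,-10,0],"claw":0},{"turn":[0,0,0],"slide":[0,-5,0],"claw":0}]'

```text
t: 25.62
eef_pos: [538.9, 59.3, 189.5]
tcp_rot: [-3.141, 0.0, 1.57]
ft_force: [0.1, 1.6, -0.4]
opening: 0.005
grip_force: 0.5
```

Call:
jog_arm --targets '[{"turn":[0,0,0],"slide":[0,-4,0],"claw":0},{"turn":[0,0,0],"slide":[0,-3,0],"claw":0}]'

```text
t: 25.88
eef_pos: [539.0, 52.8, 189.7]
tcp_rot: [3.141, 0.0, 1.57]
ft_force: [0.4, 1.2, 0.0]
opening: 0.004
grip_force: 0.4
```

Call:
jog_arm --targets '[{"turn":[0,0,0],"slide":[0,-3,0],"claw":0},{"turn":[0,0,0],"slide":[0,-2,0],"claw":0}]'

```text
t: 26.12
eef_pos: [539.0, 48.3, 189.7]
tcp_rot: [3.141, -0.001, 1.57]
ft_force: [-2.3, 6.9, 1.2]
opening: 0.005
grip_force: 2.8
```

Call:
jog_arm --targets '[{"turn":[0,0,0],"slide":[0,-2,0],"claw":0},{"turn":[0,0,0],"slide":[0,-2,0],"claw":0}]'

```text
t: 26.38
eef_pos: [538.3, 45.2, 189.8]
tcp_rot: [-3.14, -0.002, 1.57]
ft_force: [-5.9, 13.2, 4.5]
opening: 0.007
grip_force: 5.8
```

At the stop. Back off, rise, move clear and check.

Call:
jog_arm --targets '[{"turn":[0,0,0],"slide":[0,12,0],"claw":0},{"turn":[0,0,0],"slide":[0,10,50],"claw":0},{"turn":[0,0,0],"slide":[-20,40,40],"claw":0},{"turn":[0,0,0],"slide":[-30,50,0],"claw":0},{"turn":[0,0,0],"slide":[-30,50,0],"claw":0}]'

```text
t: 27.0
eef_pos: [458.2, 207.2, 280.2]
tcp_rot: [3.14, 0.0, 1.57]
ft_force: [0.0, 0.4, 1.1]
opening: 0.002
grip_force: 0.0
```

Call:
jog_arm --targets '[{"turn":[0,0,0],"slide":[-30,50,0],"claw":0},{"turn":[0,0,0],"slide":[-20,50,0],"claw":0},{"turn":[0,0,0],"slide":[0,50,0],"claw":0},{"turn":[0,0,0],"slide":[0,0,0],"claw":0}]'

```text
t: 27.5
eef_pos: [408.4, 358.5, 279.3]
tcp_rot: [3.141, -0.0, 1.574]
ft_force: [-0.2, -0.1, 0.2]
opening: 0.004
grip_force: 0.0
```

Run:
```python
from h import *
s=read_camera("scene");t=read_camera("top");st=state();print(st["eef_pos"],st["t"])
a=cv2.resize(s["frame"][160:260,190:390],(600,300),interpolation=2);b=cv2.resize(t["frame"][150:250,180:380],(600,300),interpolation=2)
cv2.imwrite("pics/v13.png",np.vstack([a,b]))
for q in("lever_knob","cover_grip"):
  for c in("scene","top"):print(q,c,[(np.round(r["xy"],1).tolist(),round(r["conf"],2)) for r in look_for(q,c)[:2]])
```

```text
[408.71269912 355.98192873 279.32812817] 27.6
lever_knob scene [([209.8, 191.7], 0.7)]
lever_knob top [([197.3, 188.7], 0.74)]
cover_grip scene [([294.1, 197.2], 0.6), ([215.0, 192.4], 0.16)]
cover_grip top [([299.2, 179.6], 0.57), ([391.7, 229.4], 0.56)]
```

View pics/v13.png

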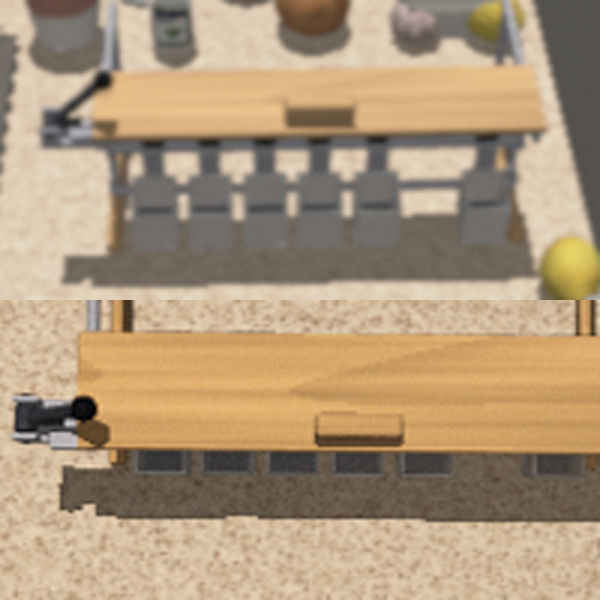

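The cover is home, the knob is back over the board (v13 (103,78) and (85,408)) and six cups hang.

```bash
python3 -c "
from cell import *
print(job_done())"
```

```text
the job is handed in; nothing more can be done
None
```

The job is handed in: both cups standing on the worktop now hang in gaps of their own, the cover is slid home and the lever is flipped back down, with the last pictures showing all six cups on the rail.

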